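# Rake a dropped red bottle cap out from under the reagent riser

### The arm

A 6-joint arm with a two-finger parallel gripper is mounted at the origin on the work surface. World frame = base frame: x ahead of the robot, y to its left, z up, the work surface at z = 0. Lengths are in m, angles in rad, forces in N, time in s.
With the tool pointing down it reaches from about 0.25 to 0.775 m from the base axis. Payload 8.9 kg.
Tool frame: the origin (TCP) lies at the very end of the fingers, on their centre line; the grasp point (between the pads) lies arm.grip_depth behind it (arm.grip_depth is the distance from the TCP to the grasp point, in m); z points along the fingers, y is the line along which they close (so a half turn about z gives the same grasp; the last joint's range is limited). The gripper opens to 85 mm and grips with 20 to 120 N. Pads are 22 mm wide; open, the fingers measure 114 mm over their backs; the gripper's body (76 mm by 85 mm) begins 54 mm behind the grasp point. The pads swing forward as they close: fully open they stand 13 mm farther back than shut.
Start: joints at [-1.263, 0.291, -0.153, 1.127, 0, 1.431], TCP at [0.227, -0.473, 0.231] pointing down, gripper open.
Joint ranges: [-2.52, 2.52], [-0.91, 1.74], [-1.3, 1.37], [-1.96, 2.02], [-1.52, 1.47], [-3.14, 3.14]. Speed limits (rad/s): [2.22, 2.22, 2.79, 3.14, 3.14, 3.14].

### API

Orientations are given as [roll, pitch, yaw] about the fixed x, y, z axes, in that order (R = Rz(yaw) Ry(pitch) Rx(roll)).
In Python, from plant import status, grab_frame, workorder, arm gives the robot as it stands.
- The arm moves only by the shell command python3 -m crank 'ROWS'. ROWS is JSON, one flat list of numbers, 5 for each row, row after row: the shift along the tool's x, y, z as a fraction of full scale, then the turn about the tool's z as a fraction of full scale, then the opening, from -1 (shut) to 1 (fully open), so that 0 is half open. In form: [dx, dy, dz, turn, gripper, dx, dy, dz, turn, gripper, ...]. A call has exactly 10 rows; each row shifts and turns the commanded pose from where the row before left it, along the tool's axes as they then stand; what a row does not reach is not made up. Full scale, the value 1, is 0.12 m for a shift and 0.08 rad for a turn. A row lasts 1/8 s, in which the tool goes at most 62.5 mm and 10.7 degrees, less where a joint would pass 70% of its speed; a pose out of reach is approached as far as the arm can. A call with a number of a shift or a turn outside -1 to 1 is refused whole. A call with a gripper value outside its range is refused whole. The fingers move at their own pace and stop on an object; the grip force is fixed at half the most. Time passes only in rows, so rows that do not move let the fingers close, or fill a call up. It gives the time, the measured TCP pose, the force, the opening and the grip force at its end, in the units of the state.
- status.observe(): the state, without advancing time (a new reading comes with each control period).
- grab_frame(name): name is "side" or "top" or "wrist"; returns a dict with "frame" (384x512x3 uint8, red, green, blue), "range_z" (384x512 float32, m along the optical axis (not along the pixel's ray), 0 where there is no reading), "intrinsics" (3x3 intrinsics, pixels), "position" and "orientation" of the camera in the world; the wrist camera has in their place "mount" (4x4, takes a point from camera to tool coordinates, whose origin is the TCP and whose axes are the flange's). Camera axes: x right, y down, z forward; pixel columns grow to the right and rows downward; lengths in m; the calibration is good to about 2 mm. A picture is of the moment at which its call begins: read the wrist's pose just before it.
- workorder.hand_in(): hands the job in; it is judged then, once.
The state is a dict: "time": time; "joint_pos": joint angles; "dq": joint speeds; "joint_efforts": joint torques, N m; "tcp_pos": TCP position; "eef_rot": TCP orientation; "contact_force": force on the tool from outside, world axes, zero at the start; "wrist_torque": the same for the moment, N m; "opening": finger opening in m; "gripper_force": force on a finger pad.
Only numpy, scipy, OpenCV 4.12 (cv2) and the standard library are available. Lean on these libraries where they do the work, as an engineer would, in place of code of your own. Each camera call takes 0.05 s, during which the arm holds its last target. There are 200 camera calls.

### The job

The red screw cap has rolled under the low clear riser. Pick up the flat hooked probe by its orange grip, reach under the riser with it, hook the red cap and drag it fully out onto the open bench in front (the robot's side), then lay the probe down flat, also clear of the riser. Touch the cap only with the probe, and leave the blue cap lying where it is.

Things in the scene. Friction and masses are not known exactly. Their poses are not given: they have to be found in the camera images.
- probe: flat L-shaped steel probe on the bench, 0.12 kg. Origin: underside, below the middle of its grip; x along the strip to the hook, y to the side the hook points to, z up. Strip 16 wide, 5 thick, x -70 to 177 mm. Orange grip block 44 (x) by 16 (y), top at z 45: pinch it across y from above, firmly (balance point about 30 mm ahead of it). Hook: bar 10 high, x 165 to 177, y -8 to +44 mm
- probe_hook (a point): point on the inner face of the hook (the face towards the grip), halfway along its free part: at (165, 26, 5) mm in the probe's frame, with the probe's axes
- red_cap: red ribbed screw cap, a disc 32 mm across, 16 high, 15 g, flat on the bench under the riser. Origin: centre of its underside. One of two caps there: in the left or right half by chance, centre 33 to 57 mm behind the riser's front edge and about 65 mm from its middle
- blue_cap: blue screw cap of the same size under the other half of the riser, 115 to 145 mm from the red one: to be left alone
- riser_front (a point): on the bench, below the middle of the front edge (robot's side) of the fixed riser; x points in under the riser, y left along the edge, z up. Riser: clear see-through board 376 wide (y), 130 deep (x), underside 47 and top 53 mm up, on yellow end panels with inner faces at y -180 and +180; open front and back. Small fixed jars (to 101 mm high) stand on its two ends

How it is judged:
By the outcome, as a careful person would: the job done as asked, in the order asked, and still so for the second after the job is handed in, with the robot touching nothing.
It also fails if it takes over 43 s, if anything falls off the work surface, if the arm or the gripper's body presses on something with over 40 N, if the wrist force passes 120 N, or if a joint passes its speed limit or range.

## Working session

There is one attempt and no reset: what is moved stays moved. The work goes in short steps, Python scripts to look and compute and a shell command to move; the robot and the scene stay as the last step left them, time stands still between calls to the robot, and variables do not carry over. Pictures are saved under pics/ and viewed, at most 10 in all, crops included, and the job is handed in when it is done.

```bash
ls; mkdir -p pics; cat > h.py <<'E'
import numpy as np, cv2
from plant import status, grab_frame, workorder, arm
from scipy.spatial.transform import Rotation as R
def cam(name):
    s=status.observe(); f=grab_frame(name); K=np.array(f["intrinsics"])
    if name=="wrist":
        M=np.array(f["mount"]); Rt=R.from_euler('xyz',s["eef_rot"]).as_matrix()
        Rc=Rt@M[:3,:3]; p=Rt@M[:3,3]+np.array(s["tcp_pos"])
    else:
        p=np.array(f["position"]); o=np.array(f["orientation"])
        Rc=o if o.shape==(3,3) else R.from_euler('xyz',o).as_matrix()
    return f["frame"],f["range_z"],K,Rc,p
def ray(u,v,z,K,Rc,p):
    d=(Rc@np.linalg.inv(K)@np.array([np.atleast_1d(u),np.atleast_1d(v),np.ones(np.size(u))])).T
    return p+d*((z-p[2])/d[:,2])[:,None]
E
python3 - <<'E'
from h import *
print(status.observe(), arm.grip_depth)
ims=[]
for n in("top","side"):
    im,d,K,Rc,p=cam(n); print(n,p,Rc.round(3).tolist(),K.tolist())
    cv2.imwrite(f"pics/{n}0.png",cv2.cvtColor(im,cv2.COLOR_RGB2BGR)); np.savez(f"{n}0.npz",im=im,d=d,K=K,Rc=Rc,p=p)
E
```

```text
pics
{'time': 0.0, 'joint_pos': array([-1.26328838e+00,  2.91272259e-01, -1.54159926e-01,  1.12672116e+00,
        1.84335176e-05,  1.43146579e+00]), 'dq': array([-2.31933829e-06, -5.23207806e-04,  1.11587713e-03, -3.94173205e-04,
        1.52492777e-06, -1.98610935e-03]), 'joint_efforts': array([ 2.34143030e-03, -5.37145507e+01,  3.31370866e+01,  1.60363357e-02,
       -1.08280028e-04, -2.10310890e-05]), 'tcp_pos': array([ 0.22671337, -0.47300902,  0.23072395]), 'eef_rot': array([-3.14025135e+00, -2.06717791e-04,  4.46838331e-01]), 'contact_force': array([-0.24887051, -0.56189385,  0.08208417]), 'wrist_torque': array([-0.0110086 ,  0.04315009,  0.00450252]), 'gripper_force': 0.0, 'opening': 0.08541332492524187} 0.0187
top [ 0.42798816 -0.08165648  0.7076727 ] [[-0.014, -0.986, 0.167], [-1.0, 0.01, -0.023], [0.021, -0.167, -0.986]] [[370.3038476346441, 0.0, 255.9192179283117], [0.0, 370.3038476346441, 195.7187437756173], [0.0, 0.0, 1.0]]
side [0.15767561 0.31270744 0.48270381] [[-0.683, -0.448, 0.577], [-0.73, 0.402, -0.553], [0.016, -0.799, -0.602]] [[420.1953396581238, 0.0, 260.22024627556164], [0.0, 420.1953396581238, 196.33152279533005], [0.0, 0.0, 1.0]]
```

View pics/top0.png

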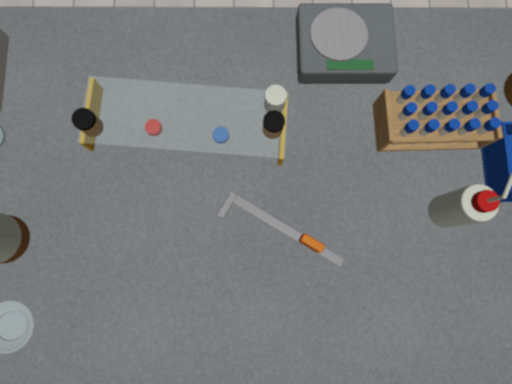

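View pics/side0.png

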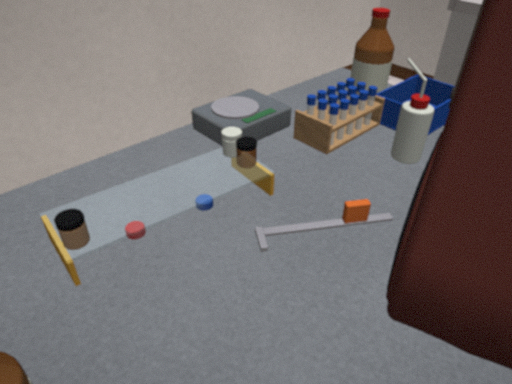

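The top view shows the red cap at (153,127) in the left half under the riser and the blue one at (221,134). The probe's grip is at (312,243) and its hook runs from (234,195) to (222,216), pointing down-left. The side view agrees: red (135,230), blue (204,202), grip (356,210).

```bash
cat > loc.py <<'E'
from h import *
def masks(im):
    h=cv2.cvtColor(im,cv2.COLOR_RGB2HSV).astype(int); H,S,V=h[...,0],h[...,1],h[...,2]
    return dict(red=((H<6)|(H>172))&(S>110)&(V>80),blue=(H>100)&(H<125)&(S>110)&(V>80),
      orange=(H>=6)&(H<16)&(S>170)&(V>120),yellow=(H>=17)&(H<30)&(S>110)&(V>100))
def blobs(m,amin=25):
    n,l,s,c=cv2.connectedComponentsWithStats(m.astype(np.uint8))
    return [(l==i,c[i],s[i,4]) for i in range(1,n) if s[i,4]>=amin]
def pts(m,d,K,Rc,p):
    v,u=np.nonzero(m&(d>0)); z=d[v,u]
    return p+(Rc@(np.linalg.inv(K)@np.array([u,v,np.ones(len(u))])*z)).T
E
python3 - <<'E'
from loc import *
for n in("top","side"):
    a=np.load(n+"0.npz"); im,d=a["im"],a["d"]; C=(a["K"],a["Rc"],a["p"])
    for k,m in masks(im).items():
        for b,c,s in blobs(m):
            if k in("red","blue"):
                w=ray(c[0],c[1],0.012,*C)[0]
                if not(.3<w[0]<.7 and -.2<w[1]<.3):continue
                print(n,k,c.round(),s,w.round(4))
            else:
                P=pts(b,d,*C)
                print(n,k,c.round(),s,"n",len(P),"min",P.min(0).round(3),"max",P.max(0).round(3),"med",np.median(P,0).round(3))
                if k=="orange":
                    T=P[P[:,2]>.04]; print("  top",T.mean(0).round(4),len(T), cv2.minAreaRect((T[:,:2]*1000).astype(np.float32)))
                if k=="yellow":
                    T=P[P[:,2]>.045]; print("  toprect",cv2.boxPoints(cv2.minAreaRect((T[:,:2]*1000).astype(np.float32))).round().tolist())
                    F=P[P[:,2]<.03]; 
                    if len(F): print("  low min x",F[F[:,0].argmin()].round(3))
    if n=="top":
        for nm,u,v,z in(("tail",342,262,.005),("grip",312,243,.045),("corner",234,194,.007),("hooktip",222,216,.008)): print(nm,ray(u,v,z,*C)[0].round(4))
E
```

```text
top red [153. 127.] 165 [0.6851 0.1021 0.012 ]
top blue [220. 134.] 158 [ 0.6684 -0.0299  0.012 ]
top orange [312. 243.] 200 n 200 min [ 0.439 -0.216  0.03 ] max [ 0.47  -0.177  0.049] med [ 0.454 -0.196  0.046]
  top [ 0.4542 -0.1956  0.0457] 191 ((454.2916564941406, -195.88137817382812), (41.754859924316406, 14.127299308776855), 58.71446228027344)
top yellow [89. 93.] 101 n 100 min [0.685 0.191 0.052] max [0.763 0.215 0.103] med [0.734 0.209 0.055]
  toprect [[682.0, 210.0], [685.0, 191.0], [763.0, 204.0], [760.0, 224.0]]
top yellow [284. 112.] 35 n 35 min [ 0.664 -0.154  0.052] max [ 0.713 -0.143  0.104] med [ 0.696 -0.152  0.055]
  toprect [[663.0, -148.0], [712.0, -159.0], [713.0, -151.0], [665.0, -141.0]]
top yellow [281. 145.] 138 n 138 min [ 0.608 -0.151  0.007] max [ 0.672 -0.14   0.075] med [ 0.631 -0.146  0.054]
  toprect [[608.0, -146.0], [672.0, -152.0], [673.0, -144.0], [609.0, -138.0]]
  low min x [ 0.608 -0.147  0.018]
top yellow [ 84. 140.] 66 n 65 min [0.64  0.203 0.011] max [0.658 0.224 0.085] med [0.644 0.218 0.054]
  toprect [[636.0, 207.0], [653.0, 202.0], [659.
[... 283 characters left out ...]
12 ]
side orange [357. 209.] 355 n 354 min [ 0.437 -0.217  0.012] max [ 0.466 -0.178  0.048] med [ 0.449 -0.195  0.04 ]
  top [ 0.4506 -0.1965  0.0454] 173 ((451.06317138671875, -197.69015502929688), (40.6949577331543, 14.260153770446777), 60.21763229370117)
side yellow [268. 178.] 144 n 144 min [ 0.605 -0.151  0.005] max [ 0.648 -0.136  0.063] med [ 0.608 -0.144  0.04 ]
  toprect [[605.0, -136.0], [606.0, -150.0], [649.0, -147.0], [648.0, -134.0]]
  low min x [ 0.606 -0.147  0.015]
side yellow [ 61. 250.] 478 n 477 min [0.636 0.207 0.003] max [0.76  0.223 0.063] med [0.669 0.217 0.053]
  toprect [[636.0, 216.0], [759.0, 205.0], [760.0, 212.0], [637.0, 223.0]]
  low min x [0.637 0.216 0.012]
```

```bash
cat > plan.py <<'E'
# plan.py x y z yaw N : constant tool-frame row values to go to a world TCP pose in N rows
import sys; from h import *
from scipy.optimize import fsolve
x,y,z,yaw,N=map(float,sys.argv[1:6]); N=int(N)
s=status.observe(); p=np.array(s["tcp_pos"]); y0=s["eef_rot"][2]
c=[float(a) for a in sys.argv[6:10]] if len(sys.argv)>9 else [*p,y0]   # commanded start, if known
t=-(yaw-c[3])/N
def end(v):
    q=np.zeros(2); a=c[3]
    for i in range(N): q=q+[np.cos(a)*v[0]+np.sin(a)*v[1],np.sin(a)*v[0]-np.cos(a)*v[1]]; a-=t
    return q
v=fsolve(lambda v:end(v)-[x-c[0],y-c[1]],[0,0])
print("row:",(v/.12).round(4),round(-(z-c[2])/N/.12,4),"turn",round(t/.08,4),"now",p.round(4),round(y0,4))
E
python3 plan.py 0.4525 -0.196 0.21 1.2468 10
```

```text
row: [ 0.3049 -0.0245] 0.0173 turn -1.0 now [ 0.2267 -0.4731  0.2308] 0.4468
```

```bash
python3 -m crank '[0.305,-0.025,0.017,-1,1, 0.305,-0.025,0.017,-1,1, 0.305,-0.025,0.017,-1,1, 0.305,-0.025,0.017,-1,1, 0.305,-0.025,0.017,-1,1, 0.305,-0.025,0.017,-1,1, 0.305,-0.025,0.017,-1,1, 0.305,-0.025,0.017,-1,1, 0.305,-0.025,0.017,-1,1, 0.305,-0.025,0.017,-1,1]'
python3 -m crank '[0,0,0,-1,1, 0,0,0,-1,1, 0,0,0,-1,1, 0,0,0,-1,1, 0,0,0,-1,1, 0,0,0,-1,1, 0,0,0,-1,1, 0,0,0,-1,1, 0,0,0,-1,1, 0,0,0,-1,1]'
python3 -c "
from h import *
s=status.observe();print(s['joint_pos'],s['eef_rot'])"
```

```text
time: 1.35
tcp_pos: [0.4526, -0.1946, 0.2105]
eef_rot: [-3.141, -0.0, 1.25]
contact_force: [-0.0, -0.0, -0.8]
opening: 0.0857
gripper_force: 0.0
time: 2.6
tcp_pos: [0.4521, -0.1957, 0.2106]
eef_rot: [-3.141, -0.001, 2.049]
contact_force: [-0.9, 0.3, 0.0]
opening: 0.0852
gripper_force: 0.0
[-5.57113128e-01  2.43553031e-01 -2.73870237e-01  1.05415893e+00
  1.84768096e-05  5.35033845e-01] [-3.14120785e+00 -6.85470267e-04  2.04944554e+00]
```

```bash
python3 -m crank '[0,0,0,-1,1, 0,0,0,-1,1, 0,0,0,-1,1, 0,0,0,-1,1, 0,0,0,-1,1, 0,0,0,-1,1, 0,0,0,-1,1, 0,0,0,-1,1, 0,0,0,-1,1, 0,0,0,-1,1]' >/dev/null
python3 -m crank '[0,0,0,-1,1, 0,0,0,-1,1, 0,0,0,-1,1, 0,0,0,-1,1, 0,0,0,-1,1, 0,0,0,-1,1, 0,0,0,-1,1, 0,0,0,-1,1, 0,0,0,-1,1, 0,0,0,-1,1]'
python3 - <<'E'
from loc import *
im,d,K,Rc,p=cam("wrist"); C=(K,Rc,p)
cv2.imwrite("pics/w1.png",cv2.cvtColor(im,cv2.COLOR_RGB2BGR)); np.savez("w1.npz",im=im,d=d,K=K,Rc=Rc,p=p)
for k,m in masks(im).items():
    if k=="orange":
        for b,c,s in blobs(m):
            P=pts(b,d,*C); T=P[P[:,2]>.04]; print(c,s,T.mean(0).round(4),cv2.minAreaRect((T[:,:2]*1000).astype(np.float32)))
E
```

```text
time: 5.1
tcp_pos: [0.4521, -0.1957, 0.2106]
eef_rot: [3.141, -0.0, -2.634]
contact_force: [-0.4, -0.5, -0.3]
opening: 0.0852
gripper_force: 0.0
[252.79886148 177.5597723 ] 527 [ 0.4515 -0.1985  0.0451] ((451.8698425292969, -198.0401611328125), (41.61914825439453, 14.003039360046387), 58.10578155517578)
```

View pics/w1.png

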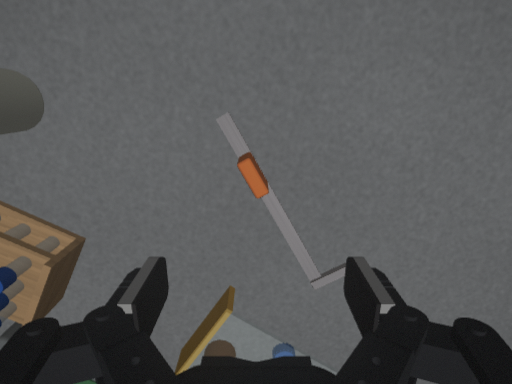

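The wrist view shows the grip at (253,178), the strip running from (223,118) to (317,283), and the hook pointing right. I'll take the yaw from the strip.

```bash
python3 - <<'E'
from h import *
a=np.load("w1.npz"); C=(a["K"],a["Rc"],a["p"])
A=ray([223,317],[118,281],.005,*C); print(A.round(4)); d=A[1]-A[0]; print(np.hypot(*d[:2]),np.arctan2(d[1],d[0]))
E
python3 plan.py 0.452 -0.1978 0.03 -2.125 10
```

```text
[[ 0.4176 -0.2548  0.005 ]
 [ 0.5421 -0.0531  0.005 ]]
0.23702376276411044 1.0181574772972695
row: [ 0.0012 -0.0012] 0.1505 turn -0.6313 now [ 0.4521 -0.1957  0.2106] -2.63
```

```bash
python3 -m crank '[0.0015,-0.001,0.16,-0.7,1, 0.0015,-0.001,0.2,-0.7,1, 0.0015,-0.001,0.2,-0.7,1, 0.0015,-0.001,0.2,-0.7,1, 0.0015,-0.001,0.2,-0.7,1, 0.0015,-0.001,0.2,-0.7,1, 0.0015,-0.001,0.2,-0.7,1, 0.0015,-0.001,0.2,-0.7,1, 0.0015,-0.001,0.1,-0.71,1, 0,0,0,0,1]'
python3 -m crank '[0,0,0,0,-1, 0,0,0,0,-1, 0,0,0,0,-1, 0,0,0,0,-1, 0,0,0,0,-1, 0,0,0,0,-1, 0,0,0,0,-1, 0,0,0,0,-1, 0,0,0,0,-1, 0,0,0,0,-1]'
```

```text
time: 6.4
tcp_pos: [0.451, -0.1973, 0.0108]
eef_rot: [3.139, -0.0, -2.133]
contact_force: [0.1, 0.4, 0.2]
opening: 0.0849
gripper_force: 0.0
time: 7.65
tcp_pos: [0.4521, -0.1979, 0.0122]
eef_rot: [-3.141, 0.0, -2.132]
contact_force: [-0.0, 1.5, 5.7]
opening: 0.0153
gripper_force: 59.2
```

```bash
python3 plan.py 0.4068 0.0426 0.03 -3.2266 16
```

```text
row: [-0.0409  0.1276] -0.0093 turn 0.8554 now [ 0.4521 -0.1979  0.0122] -2.1317
```

```bash
python3 -m crank '[0,0,-0.06,0,-1, 0,0,-0.09,0,-1, -0.041,0.128,0,0.855,-1, -0.041,0.128,0,0.855,-1, -0.041,0.128,0,0.855,-1, -0.041,0.128,0,0.855,-1, -0.041,0.128,0,0.855,-1, -0.041,0.128,0,0.855,-1, -0.041,0.128,0,0.855,-1, -0.041,0.128,0,0.855,-1]'
python3 -m crank '[-0.041,0.128,0,0.855,-1, -0.041,0.128,0,0.855,-1, -0.041,0.128,0,0.855,-1, -0.041,0.128,0,0.855,-1, -0.041,0.128,0,0.855,-1, -0.041,0.128,0,0.855,-1, -0.041,0.128,0,0.855,-1, -0.041,0.128,0,0.855,-1, 0,0,0,0,-1, 0,0,0,0,-1]'
python3 - <<'E'
from loc import *
print(status.observe()["joint_pos"].round(3))
for n in("top","side"):
    im,d,K,Rc,p=cam(n); C=(K,Rc,p); np.savez(n+"2.npz",im=im,d=d,K=K,Rc=Rc,p=p); cv2.imwrite(f"pics/{n}2.png",cv2.cvtColor(im,cv2.COLOR_RGB2BGR))
    for k,m in masks(im).items():
        if k in("red","blue"):
            for b,c,s in blobs(m):
                w=ray(c[0],c[1],0.012,*C)[0]
                if .55<w[0]<.75 and -.15<w[1]<.25: print(n,k,c.round(),w.round(4))
E
```

```text
time: 8.9
tcp_pos: [0.3952, -0.0832, 0.0303]
eef_rot: [-3.141, 0.0, -2.681]
contact_force: [0.5, -0.0, -1.3]
opening: 0.0152
gripper_force: 58.5
time: 10.15
tcp_pos: [0.4061, 0.0431, 0.03]
eef_rot: [-3.141, 0.0, 3.059]
contact_force: [-0.2, 0.1, -1.1]
opening: 0.0152
gripper_force: 58.6
[-0.074  0.324 -0.74   0.507 -0.     0.009]
top red [153. 126.] [0.6854 0.1023 0.012 ]
top blue [220. 134.] [ 0.6689 -0.03    0.012 ]
side red [135. 229.] [0.682  0.0997 0.012 ]
side blue [205. 202.] [ 0.665  -0.0332  0.012 ]
```

View pics/side2.png

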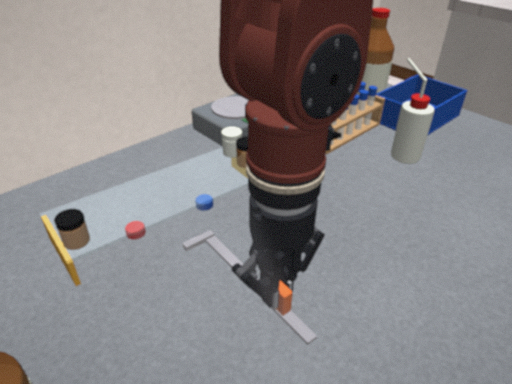

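View pics/top2.png

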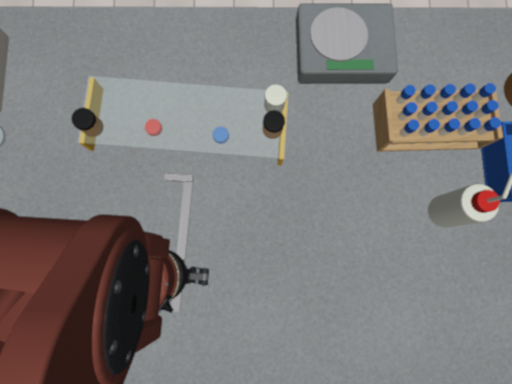

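Side view: the probe is held, with its hook at about (198,241), in front of the riser and pointing left. Top view: the hook bar runs from (191,178) to (165,179). The caps haven't moved.

```bash
cat > rf.py <<'E'
from loc import *
O=np.array([.622,.0365]); a=-.0845; X=np.array([np.cos(a),np.sin(a)]); Y=np.array([-np.sin(a),np.cos(a)])
def rf(w): w=np.asarray(w)[...,:2]-O; return np.stack([w@X,w@Y],-1)*1000
E
python3 - <<'E'
from rf import *
t=np.load("top2.npz"); s=np.load("side2.npz")
for n,t in(("top",t),("side",s)):
    C=(t["K"],t["Rc"],t["p"]); im=t["im"].astype(int)
    # steel: bright grey
    m=(im.min(2)>125)&(im.max(2)-im.min(2)<25); P=pts(m,t["d"],*C)
    r=rf(P); k=(r[:,0]>-190)&(r[:,0]<-3)&(abs(r[:,1])<80)&(P[:,2]<.045)&(P[:,2]>.008); r=r[k]; z=P[k,2]; print(n,len(r),r.min(0).round(),r.max(0).round())
    st=(r[:,0]<-60); print("strip fit slope,icpt(y at x=0)",np.polyfit(r[st,0],r[st,1],1).round(3),"z vs x",np.polyfit(r[st,0],z[st]*1000,1).round(3))
    hk=r[:,0]>-40; 
    if hk.sum(): print("hook z",np.median(z[hk]).round(4),"x",np.percentile(r[hk,0],[2,98]).round(),"y",np.percentile(r[hk,1],[2,98]).round())
print("caps",rf([[.6835,.101],[.667,-.0315]]).round(),"tcp",rf([.4061,.0431]).round())
E
```

```text
top 883 [-189.  -19.] [-37.  34.]
strip fit slope,icpt(y at x=0) [ 7.000e-03 -9.823e+00] z vs x [3.0000e-03 2.4339e+01]
hook z 0.0288 x [-40. -37.] y [-18.  33.]
side 646 [-128.  -23.] [-38.  30.]
strip fit slope,icpt(y at x=0) [  0.024 -11.333] z vs x [-0.   23.99]
hook z 0.029 x [-40. -38.] y [-21.  28.]
caps [[ 56.  69.]
 [ 51. -64.]] tcp [-216.  -12.]
```

```bash
python3 -m crank '[0,0,0.07,0,-1, 0,0,0.07,0,-1, -0.1,0,0,0,-1, -0.15,0,0,0,-1, -0.15,0,0,0,-1, -0.15,0,0,0,-1, -0.15,0,0,0,-1, -0.15,0,0,0,-1, -0.15,0,0,0,-1, -0.12,0,0,0,-1]'
python3 - <<'E'
from rf import *
print(status.observe()["joint_pos"].round(3),rf(status.observe()["tcp_pos"]).round(1))
ims=[]
for n in("top","side"):
    im,d,K,Rc,p=cam(n); C=(K,Rc,p); ims.append(im[60:300,60:320])
    for k,m in masks(im).items():
        if k in("red","blue"):
            for b,c,s in blobs(m):
                w=ray(c[0],c[1],0.012,*C)[0]
                if .5<w[0]<.75 and -.15<w[1]<.25: print(n,k,c.round(),w.round(4),rf(w).round())
cv2.imwrite("pics/in3.png",cv2.resize(cv2.cvtColor(np.hstack(ims),cv2.COLOR_RGB2BGR),(780,360)))
E
```

```text
time: 11.5
tcp_pos: [0.5399, 0.0319, 0.0119]
eef_rot: [-3.142, -0.002, 3.057]
contact_force: [-2.5, -0.1, 1.5]
opening: 0.0152
gripper_force: 59.7
[-0.076  0.544 -0.406  0.622  0.     0.008] [-81.4 -11.5]
top red [171. 152.] [0.6342 0.0654 0.012 ] [10. 30.]
top red [180. 163.] [0.6112 0.0465 0.012 ] [-12.   9.]
top red [188. 173.] [0.5919 0.0316 0.012 ] [-30.  -7.]
top red [158. 191.] [0.5561 0.0884 0.012 ] [-70.  46.]
top red [116. 207.] [0.5271 0.1654 0.012 ] [-105.  120.]
top blue [220. 133.] [ 0.6708 -0.0292  0.012 ] [ 54. -61.]
side red [135. 230.] [0.6816 0.0998 0.012 ] [54. 68.]
```

View pics/in3.png

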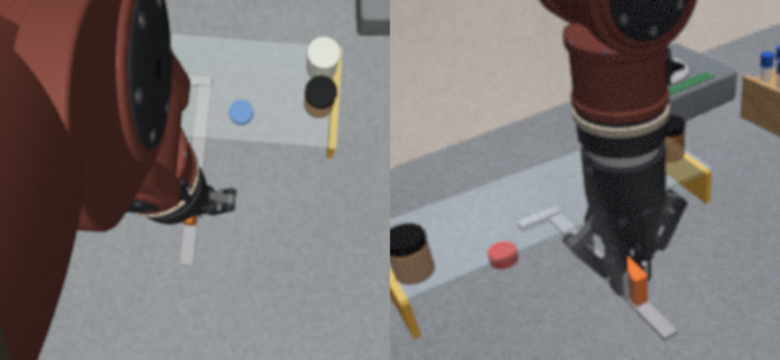

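In the left (top) crop the hook is under the board, left of the blue cap. In the right (side) crop it lies behind the red cap at (503,255), and neither cap has been disturbed. Next I shift left and pull.

```bash
python3 -m crank '[0,0.06,0,0,-1, 0,0.07,0,0,-1, 0,0.07,0,0,-1, 0,0.07,0,0,-1, 0,0.07,0,0,-1, 0,0.06,0,0,-1, 0.03,0,0,0,-1, 0.05,0,0,0,-1, 0.05,0,0,0,-1, 0.05,0,0,0,-1]'
python3 - <<'E'
from rf import *
print(rf(status.observe()["tcp_pos"]).round(1))
im,d,K,Rc,p=cam("side"); C=(K,Rc,p)
for k,m in masks(im).items():
    if k in("red","blue"):
        for b,c,s in blobs(m):
            w=ray(c[0],c[1],0.012,*C)[0]
            if .45<w[0]<.75 and -.15<w[1]<.25: print(k,c.round(),s,rf(w).round())
cv2.imwrite("pics/s4.png",cv2.resize(cv2.cvtColor(im[100:340,40:360],cv2.COLOR_RGB2BGR),(640,480)))
E
```

```text
time: 12.85
tcp_pos: [0.5221, 0.0816, 0.0129]
eef_rot: [3.142, -0.0, 3.057]
contact_force: [0.0, 0.3, -1.6]
opening: 0.0151
gripper_force: 59.5
[-103.4   36.5]
red [137. 233.] 249 [44. 68.]
```

View pics/s4.png

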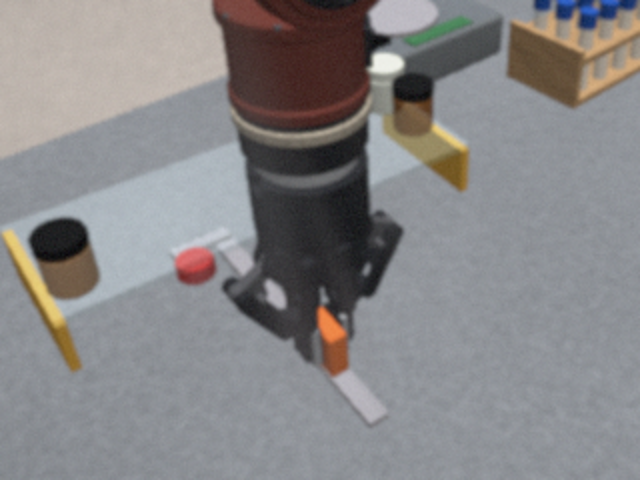

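The hook is behind the red cap at (195,265) in the crop and the cap is coming along. I'll keep pulling.

```bash
python3 -m crank '[0.05,0,0,0,-1, 0.06,0,0,0,-1, 0.065,0,0,0,-1, 0.065,0,0,0,-1, 0.065,0,0,0,-1, 0.065,0,0,0,-1, 0.065,0,0,0,-1, 0.065,0,0,0,-1, 0.065,0,0,0,-1, 0.065,0,0,0,-1]'
python3 -m crank '[0.065,0,0,0,-1, 0.065,0,0,0,-1, 0.06,0,0,0,-1, 0.05,0,0,0,-1, 0.04,0,0,0,-1, 0.03,0,0,0,-1, 0.02,0,0,0,-1, 0.01,0,0,0,-1, 0,0,0,0,-1, 0,0,0,0,-1]'
python3 - <<'E'
from rf import *
print(rf(status.observe()["tcp_pos"]).round(1),status.observe()["joint_pos"].round(2))
im,d,K,Rc,p=cam("side"); C=(K,Rc,p)
for k,m in masks(im).items():
    if k in("red","blue"):
        for b,c,s in blobs(m):
            w=ray(c[0],c[1],0.012,*C)[0]
            if .4<w[0]<.75 and -.15<w[1]<.25: print(k,c.round(),s,rf(w).round())
cv2.imwrite("pics/s5.png",cv2.resize(cv2.cvtColor(im[100:384,20:360],cv2.COLOR_RGB2BGR),(680,568)))
E
```

```text
time: 14.15
tcp_pos: [0.4468, 0.0881, 0.0129]
eef_rot: [3.142, 0.0, 3.057]
contact_force: [0.5, 0.0, -0.6]
opening: 0.0153
gripper_force: 59.5
time: 15.4
tcp_pos: [0.4068, 0.0915, 0.0129]
eef_rot: [3.142, 0.0, 3.057]
contact_force: [0.7, 0.3, -0.9]
opening: 0.0151
gripper_force: 59.5
[-219.1   36.6] [ 0.05  0.37 -0.74  0.47  0.    0.13]
red [254. 206.] 419 [ -15. -130.]
red [171. 274.] 354 [-70.  68.]
blue [203. 202.] 151 [ 50. -64.]
```

View pics/s5.png

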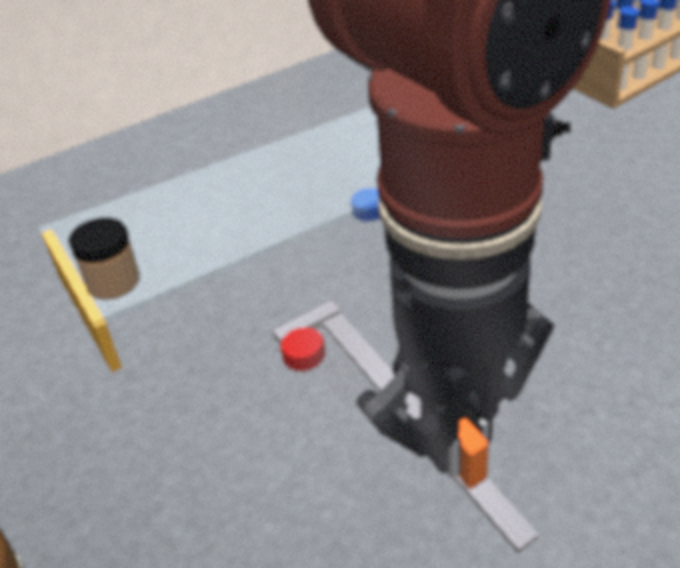

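The red cap is clear of the riser: centre 70 mm in front of the edge, rear edge about 54 mm. The blue cap is unmoved. I'll back the hook 6 mm off the cap and then lower the probe.

```bash
python3 -m crank '[-0.01,0,0,0,-1, -0.02,0,0,0,-1, -0.02,0,0,0,-1, 0,0,0,0,-1, 0,0,0.005,0,-1, 0,0,0.005,0,-1, 0,0,0.005,0,-1, 0,0,0,0,-1, 0,0,0,0,-1, 0,0,0,0,-1]'
```

```text
time: 16.7
tcp_pos: [0.4128, 0.091, 0.0118]
eef_rot: [-3.142, 0.001, 3.057]
contact_force: [-2.6, -1.5, 14.4]
opening: 0.0154
gripper_force: 61.9
```

```bash
python3 -m crank '[0,0,-0.004,0,-1, 0,0,0,0,-0.2, 0,0,0,0,-0.2, 0,0,0,0,-0.2, 0,0,0,0,-0.2, 0,0,0,0,-0.2, 0,0,-0.05,0,-0.2, 0,0,-0.1,0,-0.2, 0,0,-0.15,0,-0.2, 0,0,-0.15,0,-0.2]'
python3 -m crank '[0,0,-0.2,0,-0.2, 0,0,-0.25,0,-0.2, 0.2,0,-0.25,0,-0.2, 0.2,0,-0.25,0,-0.2, 0,0,-0.1,0,-0.2, 0,0,0,0,-0.2, 0,0,0,0,-0.2, 0,0,0,0,-0.2, 0,0,0,0,-0.2, 0,0,0,0,-0.2]'
python3 - <<'E'
from rf import *
im,d,K,Rc,p=cam("side"); C=(K,Rc,p)
for k,m in masks(im).items():
    if k in("red","blue"):
        for b,c,s in blobs(m):
            w=ray(c[0],c[1],0.012,*C)[0]
            if .4<w[0]<.75 and -.15<w[1]<.25: print(k,c.round(),s,rf(w).round())
P=pts((im.min(2)>125)&(im.max(2).astype(int)-im.min(2)<25),d,*C); r=rf(P); k=(r[:,0]>-300)&(r[:,0]<-3)&(r[:,1]>0)&(r[:,1]<100)&(P[:,2]<.03)&(P[:,2]>.002)
print(len(r[k]),r[k].min(0),r[k].max(0),"z",np.percentile(P[k,2],[2,50,98]),"zslope",np.polyfit(r[k,0],P[k,2]*1000,1))
cv2.imwrite("pics/s6.png",cv2.cvtColor(im,cv2.COLOR_RGB2BGR))
E
```

```text
time: 17.95
tcp_pos: [0.4128, 0.0911, 0.0669]
eef_rot: [3.141, 0.001, 3.057]
contact_force: [-0.0, 0.4, 0.1]
opening: 0.0338
gripper_force: 0.0
time: 19.2
tcp_pos: [0.3647, 0.095, 0.1913]
eef_rot: [-3.141, -0.001, 3.057]
contact_force: [0.3, -0.4, 0.6]
opening: 0.0337
gripper_force: 0.0
red [171. 274.] 357 [-70.  69.]
blue [205. 202.] 196 [ 49. -66.]
4565 [-2.99681670e+02  3.96139221e-02] [-3.07458269 99.98633307] z [0.00202744 0.00281493 0.01162815] zslope [0.00510328 4.94173953]
```

View pics/s6.png

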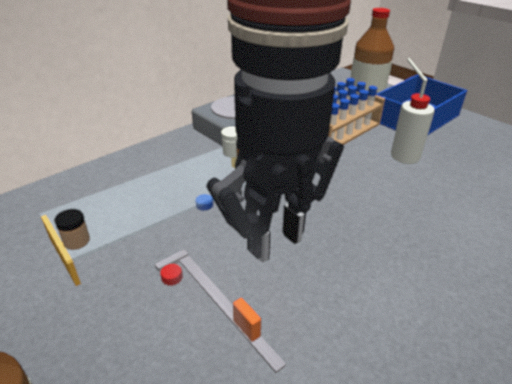

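The probe lies flat with its grip at (247,319), the red cap at (171,274) is out on the open bench, the blue cap at (205,202) is untouched, and the gripper is clear. Handing in.

```bash
python3 -c "
from plant import workorder
print(workorder.hand_in())"
```

```text
the job is handed in; nothing more can be done
None
```

The job is handed in, with no verdict returned: the probe dragged the red cap out until its rear edge was about 54 mm in front of the riser, then was laid flat about 36 mm clear of it; the blue cap was left where it was, and the robot finished at about 19 s touching nothing.

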